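Find the full tin by its weight

TASK

The three closed tins on the tray look alike, but one is full and clearly heavier than the others. Going from the robot's left to its right, heft each tin in turn: lift it straight up off the tray for a moment, keeping it upright, and set it back where it stood before you take the next. Then hold the heaviest one up, upright and still, about 15 cm above the tray, and finish while holding it there; the other two stay standing in their places, and the things around the tray are left alone.

Things in the scene. Friction and masses are not known exactly. Their poses are not given: they have to be found in the camera images.
- tray: fixed low drip tray of dark sheet metal, 138 mm (its x axis) by 358 mm (its y axis), origin at the centre of its underside; floor 3 mm thick, rolled lip 9 mm high all round; its x axis points away from the robot and y to the robot's left within 0.3 rad. Left tin at about y = +115 mm in this frame, middle 0, right -115 mm, within 15 mm.
- tin_a_center (a point): one of three closed tins that look alike: bare metal, lever lid, blank white paper band, a 56 mm cylinder 72 mm high; this point is its centre, 36 mm above its underside, z axis up. They stand in a row on the tray, about 115 mm apart; which name stands where varies. One weighs 0.5 to 0.7 kg, the others 0.14 to 0.39 kg; only the weight tells it.
- tin_b_center (a point): one of three closed tins that look alike: bare metal, lever lid, blank white paper band, a 56 mm cylinder 72 mm high; this point is its centre, 36 mm above its underside, z axis up. They stand in a row on the tray, about 115 mm apart; which name stands where varies. One weighs 0.5 to 0.7 kg, the others 0.14 to 0.39 kg; only the weight tells it.
- tin_c_center (a point): one of three closed tins that look alike: bare metal, lever lid, blank white paper band, a 56 mm cylinder 72 mm high; this point is its centre, 36 mm above its underside, z axis up. They stand in a row on the tray, about 115 mm apart; which name stands where varies. One weighs 0.5 to 0.7 kg, the others 0.14 to 0.39 kg; only the weight tells it.
- masking_roll_center (a point): bystander: masking tape roll, 96 mm across and 25 mm high, lying flat beyond the tray; this point is its centre
- dropper_bottle_center (a point): bystander: small plastic dropper bottle with black cap, 42 mm across and 110 mm high, standing beyond the tray's right end; this point is its centre
- felt_marker_center (a point): bystander: black felt marker, 16 mm thick and 140 mm long (along its y axis), lying flat to the left of the tray; this point is its centre
There are look-alikes about, which are no part of the job. What is shaped like the part that bears tin_b_center but brown or orange is not meant. What is shaped like the part that bears tin_c_center but pink is not meant.

How it is judged (in metres and radians):
On the way, in this order (a step that is already met when the one before it is completed fails the run):
1. the left tin is lifted at least 20 mm clear of the tray, upright and over its own part of the tray, for 0.3 s, the other two standing on the tray (((y of tin_a_center in the frame of tray above 0.065 m and height (world z) of tin_a_center above 0.059 m and contact force between the fingers and tin_a above 0.5 N and angle between tin_a_center's own z axis and vertical below 0.3 rad and height (world z) of each of tin_b_center, tin_c_center below 0.045 m) or (y of tin_b_center in the frame of tray above 0.065 m and height (world z) of tin_b_center above 0.059 m and contact force between the fingers and tin_b above 0.5 N and angle between tin_b_center's own z axis and vertical below 0.3 rad and height (world z) of each of tin_a_center, tin_c_center below 0.045 m) or (y of tin_c_center in the frame of tray above 0.065 m and height (world z) of tin_c_center above 0.059 m and contact force between the fingers and tin_c above 0.5 N and angle between tin_c_center's own z axis and vertical below 0.3 rad and height (world z) of each of tin_a_center, tin_b_center below 0.045 m))), for 0.3 s.
2. the middle tin is lifted at least 20 mm clear of the tray, upright and over its own part of the tray, for 0.3 s, the other two standing on the tray (((y of tin_a_center in the frame of tray between -0.05 and 0.05 m and height (world z) of tin_a_center above 0.059 m and contact force between the fingers and tin_a above 0.5 N and angle between tin_a_center's own z axis and vertical below 0.3 rad and height (world z) of each of tin_b_center, tin_c_center below 0.045 m) or (y of tin_b_center in the frame of tray between -0.05 and 0.05 m and height (world z) of tin_b_center above 0.059 m and contact force between the fingers and tin_b above 0.5 N and angle between tin_b_center's own z axis and vertical below 0.3 rad and height (world z) of each of tin_a_center, tin_c_center below 0.045 m) or (y of tin_c_center in the frame of tray between -0.05 and 0.05 m and height (world z) of tin_c_center above 0.059 m and contact force between the fingers and tin_c above 0.5 N and angle between tin_c_center's own z axis and vertical below 0.3 rad and height (world z) of each of tin_a_center, tin_b_center below 0.045 m))), for 0.3 s.
3. the right tin is lifted at least 20 mm clear of the tray, upright and over its own part of the tray, for 0.3 s, the other two standing on the tray (((y of tin_a_center in the frame of tray below -0.065 m and height (world z) of tin_a_center above 0.059 m and contact force between the fingers and tin_a above 0.5 N and angle between tin_a_center's own z axis and vertical below 0.3 rad and height (world z) of each of tin_b_center, tin_c_center below 0.045 m) or (y of tin_b_center in the frame of tray below -0.065 m and height (world z) of tin_b_center above 0.059 m and contact force between the fingers and tin_b above 0.5 N and angle between tin_b_center's own z axis and vertical below 0.3 rad and height (world z) of each of tin_a_center, tin_c_center below 0.045 m) or (y of tin_c_center in the frame of tray below -0.065 m and height (world z) of tin_c_center above 0.059 m and contact force between the fingers and tin_c above 0.5 N and angle between tin_c_center's own z axis and vertical below 0.3 rad and height (world z) of each of tin_a_center, tin_b_center below 0.045 m))), for 0.3 s.
At the end, for the whole second after the job is handed in: The fingers hold the heaviest tin still, upright (0.25 rad), 100 mm or more above its height on the tray, clear of tray and tins; the other two, each pressing on the tray with under 4.4 N, stand on it upright, released, at rest, within 35 mm of their starts (((height (world z) of tin_a_center above 0.139 m and angle between tin_a_center's own z axis and vertical below 0.25 rad and contact force between the fingers and tin_a above 1 N and linear speed of each of tin_a, tin_b, tin_c below 0.03 m/s and contact force between tin_a and tray below 0.05 N and contact force between tray and tin_b between 0.5 and 4.4 N and angle between each of tin_b_center, tin_c_center's own z axis and vertical below 0.06 rad and distance of each of tin_b_center, tin_c_center from where it was at the start of the episode below 0.035 m and contact force between each of tin_a, the fingers and tin_b below 0.05 N and contact force between tray and tin_c between 0.5 and 4.4 N and contact force between each of tin_a, the fingers and tin_c below 0.05 N) or (height (world z) of tin_b_center above 0.139 m and angle between tin_b_center's own z axis and vertical below 0.25 rad and contact force between the fingers and tin_b above 1 N and linear speed of each of tin_b, tin_a, tin_c below 0.03 m/s and contact force between tin_b and tray below 0.05 N and contact force between tray and tin_a between 0.5 and 4.4 N and angle between each of tin_a_center, tin_c_center's own z axis and vertical below 0.06 rad and distance of each of tin_a_center, tin_c_center from where it was at the start of the episode below 0.035 m and contact force between each of tin_b, the fingers and tin_a below 0.05 N and contact force between tray and tin_c between 0.5 and 4.4 N and contact force between each of tin_b, the fingers and tin_c below 0.05 N) or (height (world z) of tin_c_center above 0.139 m and angle between tin_c_center's own z axis and vertical below 0.25 rad and contact force between the fingers and tin_c above 1 N and linear speed of each of tin_c, tin_a, tin_b below 0.03 m/s and contact force between tin_c and tray below 0.05 N and contact force between tray and tin_a between 0.5 and 4.4 N and angle between each of tin_a_center, tin_b_center's own z axis and vertical below 0.06 rad and distance of each of tin_a_center, tin_b_center from where it was at the start of the episode below 0.035 m and contact force between each of tin_c, the fingers and tin_a below 0.05 N and contact force between tray and tin_b between 0.5 and 4.4 N and contact force between each of tin_c, the fingers and tin_b below 0.05 N))); the arm keeps its last pose, push and grip.
It fails at once if a tin is tipped over (more than 0.6 rad from upright) (angle between any of tin_a_center, tin_b_center, tin_c_center's own z axis and vertical above 0.6 rad).
It fails at once if a bystander is moved by more than 25 mm (distance of any of masking_roll_center, dropper_bottle_center, felt_marker_center from where it was at the start of the episode above 0.025 m).
It also fails if it takes over 67 s, if anything falls off the work surface, if the arm or the gripper's body presses on something with over 40 N, if the wrist force passes 120 N, or if a joint passes its speed limit or range.

ROBOT

A 6-joint arm with a two-finger parallel gripper is mounted at the origin on a cart in front of the work surface, level with it; the furniture and walls round the work are solid. World frame = base frame: x ahead of the robot, y to its left, z up, the work surface at z = 0. Lengths are in m, angles in degrees, forces in N, time in s.
With the tool pointing down it reaches from about 0.3 to 0.75 m from the base axis. Payload 8.5 kg.
Tool frame: the origin (TCP) lies between the finger pads; the fingertips stand env.finger_overhang ahead of it and the grasp point (between the pads) lies 2 mm behind it (env.finger_overhang is the distance from the TCP to the fingertips, in m); z points along the fingers, y is the line along which they close (so a half turn about z gives the same grasp; the last joint's range is limited). The gripper opens to 85 mm and grips with 20 to 120 N. Pads are 22 mm wide; open, the fingers measure 114 mm over their backs; the gripper's body (76 mm by 85 mm) begins 54 mm behind the grasp point. The pads swing forward as they close: fully open they stand 13 mm farther back than shut.
Start: joints at [-12.336, 21.807, 74.336, -0, 83.858, -12.336], TCP at [0.55, 0, 0.248] pointing down, gripper open.
Joint ranges: [-178.18, 178.18], [-50.72, 133.34], [12.68, 142.11], [-81.47, 261.47], [9.98, 163.14], [-165.26, 165.26]. Speed limits (degrees/s): [136.94, 136.94, 180, 180, 180, 180].

INTERFACE

Orientations are given as a 3x3 rotation matrix whose columns are the frame's x, y, z axes.
In Python, from rig import env gives the robot as it stands. The module is installed in compiled form; this text tells all that it offers.
- The arm moves only by the tool jog_arm, never from a script. Its arguments are lists of equal length, an entry for each row: "hand": the finger opening in m, from 0 to 0.0854; "travel": the shift along the world's x, y, z in m, a list of three; "yaw": the turn about the world's z in rad. A call has exactly 5 rows; each row shifts and turns the commanded pose from where the row before left it; what a row does not reach is not made up. A row lasts 1/8 s, in which the tool goes at most 62.5 mm and 10.7 degrees, less where a joint would pass 70% of its speed; a pose out of reach is approached as far as the arm can. A call is refused whole if a number of a shift passes 0.0625 or a number of a turn 0.188, either way. A call with a gripper value outside its range is refused whole. The fingers move at their own pace and stop on an object; "grip_force" is the grip in N (left out, the last holds). Time passes only in rows, so rows that do not move let the fingers close, or fill a call up. It gives the time, the measured TCP pose, the force, the opening and the grip force at its end, in the units of the state.
- env.observe(): the state, without advancing time (a new reading comes with each control period).
- env.get_image(name): name is "scene" or "side" or "wrist"; returns the picture (384x512x3 uint8, red, green, blue); there is no depth.
- env.calibration(name): a dict with "fx", "fy", "cx", "cy" (pixels), "position" and "rotation" of the camera in the world; the wrist camera has in their place "hand_eye" (4x4, takes a point from camera to tool coordinates, whose origin is the TCP and whose axes are the flange's). Camera axes: x right, y down, z forward; pixel columns grow to the right and rows downward; lengths in m; the calibration is good to about 2 mm. A picture is of the moment at which its call begins: read the wrist's pose just before it. calibration takes no time and is no camera call.
- env.close_job(): hands the job in; it is judged then, once.
The state is a dict: "time_s": time; "q": joint angles; "qvel": joint speeds; "joint_efforts": joint torques, N m; "position": TCP position; "tool_rot": TCP orientation; "ft_force": force on the tool from outside, world axes, zero at the start; "wrist_torque": the same for the moment, N m; "grip_width": finger opening in m; "gripper_force": force on a finger pad.
Only numpy, scipy, OpenCV 4.12 (cv2) and the standard library are available. Lean on these libraries where they do the work, as an engineer would, in place of code of your own. Each camera call takes 0.05 s, during which the arm holds its last target. There are 200 camera calls.

## Working session

There is one attempt and no reset: what is moved stays moved. The work goes in short steps, Python scripts to look and compute and a tool call to move; the robot and the scene stay as the last step left them, time stands still between calls to the robot, and variables do not carry over. Pictures are saved under pics/ and viewed, at most 10 in all, crops included, and the job is handed in when it is done.

Besides the shell and the picture viewer there is one more tool, called after "Emit:" by a JSON object that holds its "method" and its "body", one argument or row to a line. jog_arm: Moves the arm, as the interface text tells. Its arguments: {"type":"object","properties":{"hand":{"type":"array"},"travel":{"type":"array"},"yaw":{"type":"array"},"grip_force":{"type":"number"}},"required":["hand","travel","yaw"]}

```bash
mkdir -p pics; cat > h.py <<'E'
import numpy as np,cv2
from rig import env
def ray(name,u,v,z,img=None):
    c=env.calibration(name)
    d=np.array([(u-c["cx"])/c["fx"],(v-c["cy"])/c["fy"],1.])
    if name=="wrist":
        s=env.observe();T=np.array(c["hand_eye"]);R=np.array(s["tool_rot"])
        o=np.array(s["position"])+R@T[:3,3];d=R@T[:3,:3]@d
    else:
        o=np.array(c["position"]);d=np.array(c["rotation"])@d
    return o+d*(z-o[2])/d[2]
def snap(name,f):
    im=env.get_image(name);cv2.imwrite("pics/"+f,im[:,:,::-1]);return im
E
python3 - <<'E'
from h import *
s=env.observe();print(s,env.finger_overhang)
a=[snap(n,n+"0.png") for n in("scene","side","wrist")]
print(env.calibration("scene"),env.calibration("wrist"))
cv2.imwrite("pics/all0.png",cv2.resize(np.vstack([np.hstack(a[:2]),np.hstack([a[2],a[2]*0])])[:,:,::-1],(800,600)))
E
```

```text
{'time_s': 0.0, 'q': array([-1.23347844e+01,  2.18423652e+01,  7.43859786e+01, -3.10396395e-04,
        8.38580673e+01, -1.23352172e+01]), 'qvel': array([-0.00627235,  0.00644766, -0.0243959 , -0.00754779, -0.09162946,
       -0.06458779]), 'joint_efforts': array([-1.00240642e-03, -4.48466885e+01, -2.31285810e+01, -2.87182611e-04,
        4.73836102e-03,  1.77242771e-05]), 'position': array([5.49726316e-01, 6.57552305e-05, 2.47691664e-01]), 'tool_rot': array([[-7.90274999e-06,  9.99998913e-01, -1.47449390e-03],
       [ 9.99999950e-01,  8.37004924e-06,  3.16915891e-04],
       [ 3.16927888e-04, -1.47449132e-03, -9.99998863e-01]]), 'ft_force': array([-0.57815823, -0.22447807,  0.53606345]), 'wrist_torque': array([-0.02219551, -0.0462366 , -0.0358691 ]), 'gripper_force': 0.0, 'grip_width': 0.08550130245810388} 0.017
{'fx': 474.5588503707644, 'fy': 474.5588503707644, 'cx': 254.8903407106792, 'cy': 184.22870797489892, 'position': array([-0.56707687,  0.74825574,  0.75538991]), 'rotation': array([[-0.53444644, -0.38523932,  0.75230158],
       [-0.84518914,  0.24856996, -0.47314722],
       [-0.00472466, -0.88870897, -0.45844742]])} {'fx': 308.807688350947, 'fy': 308.807688350947, 'cx': 254.56121903953573, 'cy': 194.66626291827802, 'hand_eye': array([[-7.21148929e-04, -9.55478325e-01, -2.95060417e-01,
         7.48520055e-02],
       [ 9.99999139e-01, -1.01258082e-03,  8.34916190e-04,
         3.46384200e-04],
       [-1.09651684e-03, -2.95059561e-01,  9.55478233e-01,
        -1.25547255e-01],
       [ 0.00000000e+00,  0.00000000e+00,  0.00000000e+00,
         1.00000000e+00]])}
```

View pics/all0.png

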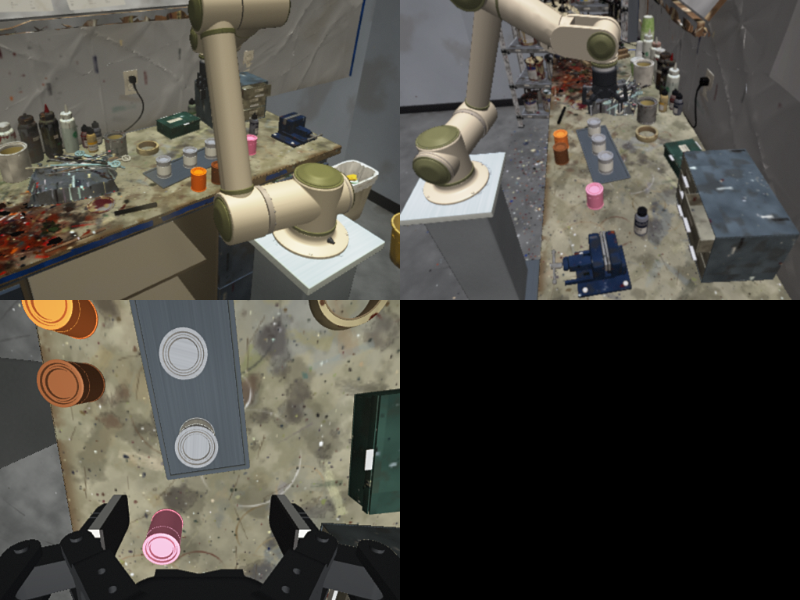

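View pics/scene0.png

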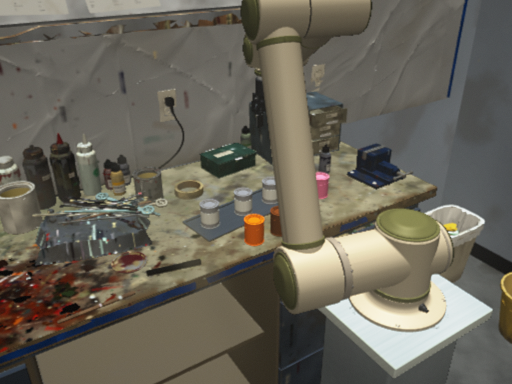

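The wrist view shows two white-band tins on the tray at wrist px (234,68) and (251,187). The third appears in the scene view, with lids near (210,205), (243,192) and (270,184). Look-alikes are orange at (255,228 scene), brown at (75,385 composite) and pink at (165,548 composite), and a grey can at (148,180 scene) stands off the tray. The three tins on the dark tray are the ones I want.

```bash
python3 - <<'E'
from h import *
for u,v in[(210,205),(243,192),(270,183)]: print("scene lid",ray("scene",u,v,.075).round(3))
for n,u,v,z in[("mid",234,68,.075),("right",251,187,.075),("orange",75,14,.072),("brown",80,107,.072),("pink",206,317,.072),
 ("trayBL",217,228,.009),("trayBR",318,214,.009),("roll",447,15,.025)]: print(n,ray("wrist",u,v,z).round(3))
im=cv2.imread("pics/scene0.png");cv2.imwrite("pics/crop0.png",cv2.resize(im[165:255,180:345],None,fx=4,fy=4,interpolation=3))
E
```

```text
scene lid [0.509 0.225 0.075]
scene lid [0.526 0.104 0.075]
scene lid [0.531 0.002 0.075]
mid [0.532 0.102 0.075]
right [ 0.547 -0.009  0.075]
orange [0.395 0.146 0.072]
brown [0.386 0.068 0.072]
pink [ 0.494 -0.167  0.072]
trayBL [ 0.502 -0.082  0.009]
trayBR [ 0.63  -0.063  0.009]
roll [0.743 0.155 0.025]
```

View pics/crop0.png

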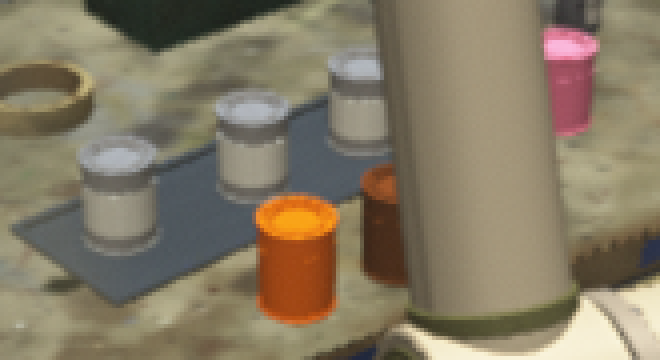

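The crop confirms it: the three white-band tins are on the dark tray, with lids at scene px about (209,204), (243,191) and (269,184). The orange and brown tins stand off it. I'll go above the left tin.

Emit:
{"method": "jog_arm", "body": {
  "hand": [0.0854, 0.0854, 0.0854, 0.0854, 0.0854],
  "travel": [
    [-0.008, 0.044, -0.02],
    [-0.008, 0.044, -0.02],
    [-0.008, 0.044, -0.02],
    [-0.008, 0.044, -0.02],
    [-0.006, 0.042, -0.01]
  ],
  "yaw": [0, 0, 0, 0, 0]
}}

```text
time_s: 0.78
position: [0.5111, 0.2194, 0.1571]
tool_rot: [[-0.0, 1.0, -0.002], [1.0, 0.0, -0.0], [-0.0, -0.002, -1.0]]
ft_force: [1.4, -0.3, 0.5]
grip_width: 0.0855
gripper_force: 0.0
```

Emit:
{"method": "jog_arm", "body": {
  "hand": [0.0854, 0.0854, 0.0854, 0.0854, 0.0854],
  "travel": [
    [0, 0, 0],
    [0, 0, 0],
    [0, 0, 0],
    [0, 0, 0],
    [0, 0, 0]
  ],
  "yaw": [0, 0, 0, 0, 0]
}}

```text
time_s: 1.4
position: [0.5122, 0.2175, 0.1585]
tool_rot: [[0.001, 1.0, 0.0], [1.0, -0.001, 0.0], [0.0, 0.0, -1.0]]
ft_force: [0.1, 0.0, 0.3]
grip_width: 0.0856
gripper_force: 0.0
```

```bash
cat > lid.py <<'E'
from h import *
import sys
def lids(f):
    s=env.observe();im=snap("wrist",f)
    g=cv2.medianBlur(cv2.cvtColor(im,cv2.COLOR_RGB2GRAY),3)
    hsv=cv2.cvtColor(im,cv2.COLOR_RGB2HSV)
    m=((hsv[:,:,1]<35)&(hsv[:,:,2]>135)).astype(np.uint8)
    m=cv2.morphologyEx(m,cv2.MORPH_CLOSE,np.ones((5,5)))
    for c in cv2.findContours(m,0,2)[0]:
        if cv2.contourArea(c)>600:
            (u,v),r=cv2.minEnclosingCircle(c);e=cv2.fitEllipse(c)
            print("circ",round(u),round(v),round(r),"ell",np.round(e[0]),np.round(e[1]),ray("wrist",*e[0],.075).round(4))
    print(s["position"].round(4),s["ft_force"].round(2),s["time_s"])
lids(sys.argv[1])
E
python3 lid.py w1.png
```

```text
circ 277 332 35 ell [274. 330.] [41. 72.] [0.5284 0.1123 0.075 ]
circ 419 257 83 ell [418. 252.] [ 72. 146.] [0.6354 0.1828 0.075 ]
circ 268 194 45 ell [268. 196.] [75. 90.] [0.5219 0.227  0.075 ]
circ 268 78 40 ell [270.  81.] [33. 77.] [0.5227 0.3038 0.075 ]
circ 453 55 39 ell [450.  54.] [54. 72.] [0.6344 0.319  0.075 ]
[0.5122 0.2175 0.1585] [0.12 0.03 0.32] 1.4
```

View pics/w1.png

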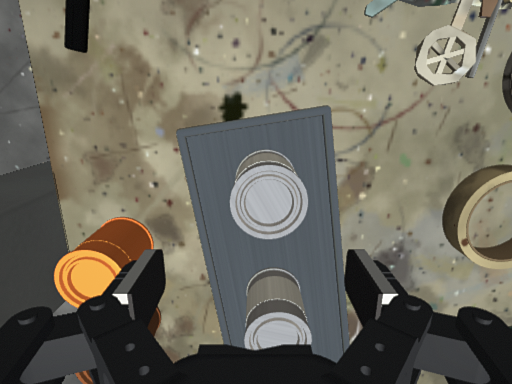

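The left tin's lid is centred at px (268,200), with the middle tin's lid at about (278,340), partly behind the gripper. The orange tin is clear of the fingers.

```bash
python3 - <<'E'
from h import *
for p in[(268,200),(278,340)]:print(ray("wrist",*p,.075).round(4))
for p in[(180,130),(330,107)]:print(ray("wrist",*p,.009).round(4))
E
```

```text
[0.5222 0.224  0.075 ]
[0.5319 0.1019 0.075 ]
[0.4475 0.2669 0.009 ]
[0.5775 0.2861 0.009 ]
```

Emit:
{"method": "jog_arm", "body": {
  "hand": [0.0854, 0.0854, 0.0854, 0.0854, 0.0854],
  "travel": [
    [0.01, 0.006, 0],
    [0, 0, -0.029],
    [0, 0, -0.03],
    [0, 0, -0.03],
    [0, 0, -0.024]
  ],
  "yaw": [0, 0, 0, 0, 0]
}}

```text
time_s: 2.08
position: [0.5224, 0.2243, 0.0441]
tool_rot: [[-0.0, 1.0, -0.0], [1.0, 0.0, -0.0], [-0.0, -0.0, -1.0]]
ft_force: [-0.1, -0.3, -0.1]
grip_width: 0.0852
gripper_force: 0.0
```

Emit:
{"method": "jog_arm", "body": {
  "hand": [0.0854, 0.05, 0.05, 0.05, 0.05],
  "travel": [
    [0, 0, 0],
    [0, 0, 0],
    [0, 0, 0],
    [0, 0, 0],
    [0, 0, 0]
  ],
  "yaw": [0, 0, 0, 0, 0],
  "grip_force": 45
}}

```text
time_s: 2.7
position: [0.5227, 0.2242, 0.0467]
tool_rot: [[-0.0, 1.0, 0.003], [1.0, 0.0, 0.001], [0.001, 0.003, -1.0]]
ft_force: [0.1, 0.5, 7.5]
grip_width: 0.0552
gripper_force: 48.1
```

Emit:
{"method": "jog_arm", "body": {
  "hand": [0.05, 0.05, 0.05, 0.05, 0.05],
  "travel": [
    [0, 0, 0],
    [0, 0, 0],
    [0, 0, 0],
    [0, 0, 0],
    [0, 0, 0]
  ],
  "yaw": [0, 0, 0, 0, 0]
}}

```text
time_s: 3.32
position: [0.5227, 0.2242, 0.0467]
tool_rot: [[-0.0, 1.0, 0.003], [1.0, 0.0, 0.001], [0.001, 0.003, -1.0]]
ft_force: [0.1, 0.1, 6.1]
grip_width: 0.0553
gripper_force: 48.1
```

Emit:
{"method": "jog_arm", "body": {
  "hand": [0.05, 0.05, 0.05, 0.05, 0.05],
  "travel": [
    [0, 0, 0.01],
    [0, 0, 0.02],
    [0, 0, 0.015],
    [0, 0, 0],
    [0, 0, 0]
  ],
  "yaw": [0, 0, 0, 0, 0]
}}

```text
time_s: 3.95
position: [0.5216, 0.2239, 0.0899]
tool_rot: [[0.0, 1.0, -0.001], [1.0, -0.0, -0.0], [-0.0, -0.001, -1.0]]
ft_force: [-0.5, 0.3, -2.3]
grip_width: 0.0548
gripper_force: 48.0
```

Emit:
{"method": "jog_arm", "body": {
  "hand": [0.05, 0.05, 0.05, 0.05, 0.05],
  "travel": [
    [0, 0, 0],
    [0, 0, 0],
    [0, 0, 0],
    [0, 0, 0],
    [0, 0, 0]
  ],
  "yaw": [0, 0, 0, 0, 0]
}}

```text
time_s: 4.58
position: [0.522, 0.224, 0.0903]
tool_rot: [[0.0, 1.0, -0.0], [1.0, -0.0, -0.0], [-0.0, -0.0, -1.0]]
ft_force: [0.2, -0.1, -2.6]
grip_width: 0.0554
gripper_force: 48.0
```

```bash
python3 - <<'E'
from h import *
for i in range(6):
    s=env.observe();env.get_image("side");print(s["ft_force"].round(2),s["position"].round(4))
E
```

```text
[ 0.17 -0.12 -2.64] [0.522  0.224  0.0903]
[-0.17  0.06 -1.93] [0.522  0.224  0.0903]
[-0.3   0.45 -2.07] [0.522  0.224  0.0903]
[-0.16  0.3  -1.86] [0.522  0.224  0.0903]
[ 0.06 -0.62 -1.77] [0.522  0.224  0.0903]
[-0.43  0.04 -2.71] [0.522  0.224  0.0903]
```

The left tin reads about 2.3 N, so it's a light one. Setting it back down.

Emit:
{"method": "jog_arm", "body": {
  "hand": [0.05, 0.05, 0.05, 0.05, 0.05],
  "travel": [
    [0, 0, -0.02],
    [0, 0, -0.014],
    [0, 0, -0.007],
    [0, 0, -0.003],
    [0, 0, 0]
  ],
  "yaw": [0, 0, 0, 0, 0]
}}

```text
time_s: 5.5
position: [0.5222, 0.2241, 0.0468]
tool_rot: [[-0.0, 1.0, 0.001], [1.0, 0.0, 0.0], [0.0, 0.001, -1.0]]
ft_force: [0.1, -0.1, -2.0]
grip_width: 0.0549
gripper_force: 48.2
```

Emit:
{"method": "jog_arm", "body": {
  "hand": [0.05, 0.065, 0.0854, 0.0854, 0.0854],
  "travel": [
    [0, 0, 0],
    [0, 0, 0],
    [0, 0, 0],
    [0, 0, 0],
    [0, 0, 0]
  ],
  "yaw": [0, 0, 0, 0, 0]
}}

```text
time_s: 6.12
position: [0.522, 0.224, 0.0463]
tool_rot: [[-0.0, 1.0, 0.0], [1.0, 0.0, 0.0], [0.0, 0.0, -1.0]]
ft_force: [0.6, 0.4, -0.2]
grip_width: 0.0854
gripper_force: 0.0
```

Emit:
{"method": "jog_arm", "body": {
  "hand": [0.0854, 0.0854, 0.0854, 0.0854, 0.0854],
  "travel": [
    [0, 0, 0],
    [0, 0, 0.02],
    [0, 0, 0.03],
    [0, 0, 0.035],
    [0, 0, 0.025]
  ],
  "yaw": [0, 0, 0, 0, 0]
}}

```text
time_s: 6.75
position: [0.5221, 0.224, 0.1579]
tool_rot: [[-0.0, 1.0, 0.001], [1.0, 0.0, 0.0], [0.0, 0.001, -1.0]]
ft_force: [0.6, 0.0, -0.6]
grip_width: 0.0856
gripper_force: 0.0
```

Emit:
{"method": "jog_arm", "body": {
  "hand": [0.0854, 0.0854, 0.0854, 0.0854, 0.0854],
  "travel": [
    [0.003, -0.04, 0],
    [0.003, -0.04, 0],
    [0.003, -0.04, 0],
    [0, 0, 0],
    [0, 0, 0]
  ],
  "yaw": [0, 0, 0, 0, 0]
}}

```text
time_s: 7.38
position: [0.5309, 0.1044, 0.1563]
tool_rot: [[0.0, 1.0, -0.0], [1.0, -0.0, 0.0], [0.0, -0.0, -1.0]]
ft_force: [-0.2, 0.1, -0.5]
grip_width: 0.0855
gripper_force: 0.0
```

Emit:
{"method": "jog_arm", "body": {
  "hand": [0.0854, 0.0854, 0.0854, 0.0854, 0.0854],
  "travel": [
    [0, 0, 0],
    [0, 0, 0],
    [0, 0, 0],
    [0, 0, 0],
    [0, 0, 0]
  ],
  "yaw": [0, 0, 0, 0, 0]
}}

```text
time_s: 8.0
position: [0.531, 0.1041, 0.1564]
tool_rot: [[-0.0, 1.0, 0.0], [1.0, 0.0, 0.0], [0.0, 0.0, -1.0]]
ft_force: [-0.5, 0.2, -0.1]
grip_width: 0.0855
gripper_force: 0.0
```

```bash
python3 lid.py w2.png
```

```text
circ 272 333 36 ell [271. 329.] [42. 74.] [0.5448 0.0012 0.075 ]
circ 255 203 46 ell [255. 205.] [75. 92.] [0.5317 0.1073 0.075 ]
circ 421 143 95 ell [412. 145.] [102. 164.] [0.6369 0.1498 0.075 ]
circ 240 30 52 ell [240.  22.] [ 91. 117.] [0.5229 0.223  0.075 ]
[0.531  0.1041 0.1564] [-0.5   0.2  -0.14] 8.0
```

View pics/w2.png

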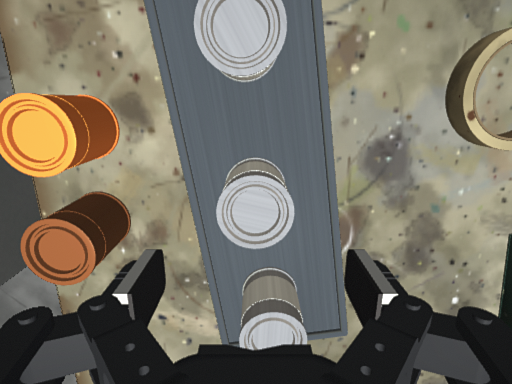

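The left tin is upright in its place at (240,24). The middle lid is at (256,211), which gives (0.532, 0.102). The brown tin is clear of the fingers.

Emit:
{"method": "jog_arm", "body": {
  "hand": [0.0854, 0.0854, 0.0854, 0.0854, 0.0854],
  "travel": [
    [0.001, -0.002, -0.02],
    [0, 0, -0.03],
    [0, 0, -0.03],
    [0, 0, -0.025],
    [0, 0, -0.006]
  ],
  "yaw": [0, 0, 0, 0, 0]
}}

```text
time_s: 8.68
position: [0.5314, 0.102, 0.0441]
tool_rot: [[0.0, 1.0, -0.003], [1.0, -0.0, 0.0], [0.0, -0.003, -1.0]]
ft_force: [0.4, -0.1, 0.4]
grip_width: 0.0853
gripper_force: 0.0
```

Emit:
{"method": "jog_arm", "body": {
  "hand": [0.0854, 0.05, 0.05, 0.05, 0.05],
  "travel": [
    [0, 0, 0],
    [0, 0, 0],
    [0, 0, 0],
    [0, 0, 0],
    [0, 0, 0]
  ],
  "yaw": [0, 0, 0, 0, 0]
}}

```text
time_s: 9.3
position: [0.532, 0.102, 0.0464]
tool_rot: [[-0.0, 1.0, 0.001], [1.0, 0.0, -0.0], [-0.0, 0.001, -1.0]]
ft_force: [-1.9, -0.5, 4.9]
grip_width: 0.0549
gripper_force: 47.1
```

Emit:
{"method": "jog_arm", "body": {
  "hand": [0.05, 0.05, 0.05, 0.05, 0.05],
  "travel": [
    [0, 0, 0],
    [0, 0, 0.01],
    [0, 0, 0.02],
    [0, 0, 0.015],
    [0, 0, 0]
  ],
  "yaw": [0, 0, 0, 0, 0]
}}

```text
time_s: 9.93
position: [0.5324, 0.102, 0.0914]
tool_rot: [[-0.0, 1.0, 0.002], [1.0, 0.0, -0.0], [-0.0, 0.002, -1.0]]
ft_force: [-0.3, -0.8, -5.2]
grip_width: 0.055
gripper_force: 49.2
```

Emit:
{"method": "jog_arm", "body": {
  "hand": [0.05, 0.05, 0.05, 0.05, 0.05],
  "travel": [
    [0, 0, 0],
    [0, 0, 0],
    [0, 0, 0],
    [0, 0, 0],
    [0, 0, 0]
  ],
  "yaw": [0, 0, 0, 0, 0]
}}

```text
time_s: 10.55
position: [0.5319, 0.102, 0.0902]
tool_rot: [[0.0, 1.0, -0.0], [1.0, -0.0, 0.0], [0.0, -0.0, -1.0]]
ft_force: [-0.7, 0.5, -5.7]
grip_width: 0.0553
gripper_force: 49.2
```

```bash
python3 - <<'E'
from h import *
for i in range(6):
    s=env.observe();env.get_image("side");print(s["ft_force"].round(2),s["position"].round(4))
E
```

```text
[-0.73  0.45 -5.73] [0.5319 0.102  0.0902]
[-0.14  0.04 -6.08] [0.532  0.102  0.0903]
[ 0.99  0.1  -6.6 ] [0.532  0.102  0.0903]
[ 0.51 -0.12 -6.29] [0.532  0.102  0.0903]
[ 0.31 -0.22 -5.24] [0.532  0.102  0.0903]
[ 0.1   1.02 -5.  ] [0.532  0.102  0.0903]
```

The middle tin reads about 5.8 N (0.59 kg), so it's the heavy one. I'll set it back, then heft the right tin.

Emit:
{"method": "jog_arm", "body": {
  "hand": [0.05, 0.05, 0.05, 0.05, 0.05],
  "travel": [
    [0, 0, -0.02],
    [0, 0, -0.014],
    [0, 0, -0.007],
    [0, 0, -0.003],
    [0, 0, 0]
  ],
  "yaw": [0, 0, 0, 0, 0]
}}

```text
time_s: 11.48
position: [0.5322, 0.102, 0.0467]
tool_rot: [[0.0, 1.0, 0.001], [1.0, -0.0, -0.0], [-0.0, 0.001, -1.0]]
ft_force: [-0.1, 0.3, -5.7]
grip_width: 0.0551
gripper_force: 49.5
```

Emit:
{"method": "jog_arm", "body": {
  "hand": [0.05, 0.065, 0.0854, 0.0854, 0.0854],
  "travel": [
    [0, 0, 0],
    [0, 0, 0],
    [0, 0, 0],
    [0, 0, 0],
    [0, 0, 0]
  ],
  "yaw": [0, 0, 0, 0, 0]
}}

```text
time_s: 12.1
position: [0.5321, 0.102, 0.0464]
tool_rot: [[0.0, 1.0, 0.0], [1.0, -0.0, -0.0], [-0.0, 0.0, -1.0]]
ft_force: [0.0, 0.3, -0.6]
grip_width: 0.0853
gripper_force: 0.0
```

Emit:
{"method": "jog_arm", "body": {
  "hand": [0.0854, 0.0854, 0.0854, 0.0854, 0.0854],
  "travel": [
    [0, 0, 0],
    [0, 0, 0.02],
    [0, 0, 0.03],
    [0, 0, 0.035],
    [0, 0, 0.025]
  ],
  "yaw": [0, 0, 0, 0, 0]
}}

```text
time_s: 12.72
position: [0.5322, 0.102, 0.1579]
tool_rot: [[-0.0, 1.0, 0.001], [1.0, 0.0, -0.0], [-0.0, 0.001, -1.0]]
ft_force: [-0.6, -0.2, -0.3]
grip_width: 0.0852
gripper_force: 0.0
```

Emit:
{"method": "jog_arm", "body": {
  "hand": [0.0854, 0.0854, 0.0854, 0.0854, 0.0854],
  "travel": [
    [0.004, -0.037, 0],
    [0.005, -0.037, 0],
    [0.005, -0.037, 0],
    [0, 0, 0],
    [0, 0, 0]
  ],
  "yaw": [0, 0, 0, 0, 0]
}}

```text
time_s: 13.35
position: [0.5458, -0.0085, 0.1562]
tool_rot: [[0.0, 1.0, -0.0], [1.0, -0.0, 0.0], [0.0, -0.0, -1.0]]
ft_force: [0.1, 0.2, -1.0]
grip_width: 0.0854
gripper_force: 0.0
```

Emit:
{"method": "jog_arm", "body": {
  "hand": [0.0854, 0.0854, 0.0854, 0.0854, 0.0854],
  "travel": [
    [0, 0, 0],
    [0, 0, 0],
    [0, 0, 0],
    [0, 0, 0],
    [0, 0, 0]
  ],
  "yaw": [0, 0, 0, 0, 0]
}}

```text
time_s: 13.98
position: [0.546, -0.009, 0.1563]
tool_rot: [[-0.0, 1.0, -0.0], [1.0, 0.0, -0.0], [-0.0, -0.0, -1.0]]
ft_force: [-0.2, 0.4, 0.2]
grip_width: 0.0858
gripper_force: 0.0
```

```bash
python3 lid.py w3.png
```

```text
circ 257 210 54 ell [255. 205.] [73. 98.] [ 0.5467 -0.006   0.075 ]
circ 464 29 55 ell [461.  37.] [68. 96.] [0.6719 0.1016 0.075 ]
circ 232 40 52 ell [232.  37.] [ 91. 106.] [0.5329 0.102  0.075 ]
[ 0.546  -0.009   0.1563] [-0.19  0.36  0.2 ] 13.975
```

View pics/w3.png

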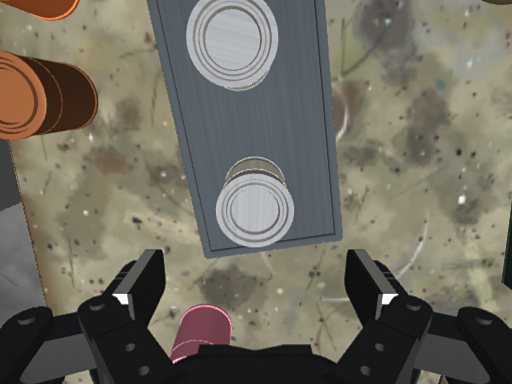

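The middle tin stands back in place at (232,41). The right lid is at (255,209), right under the gripper, so I'll go straight down.

Emit:
{"method": "jog_arm", "body": {
  "hand": [0.0854, 0.0854, 0.0854, 0.0854, 0.0854],
  "travel": [
    [0.001, 0, -0.02],
    [0, 0, -0.03],
    [0, 0, -0.03],
    [0, 0, -0.025],
    [0, 0, -0.006]
  ],
  "yaw": [0, 0, 0, 0, 0]
}}

```text
time_s: 14.65
position: [0.5464, -0.0089, 0.0441]
tool_rot: [[0.0, 1.0, -0.003], [1.0, -0.0, 0.001], [0.001, -0.003, -1.0]]
ft_force: [0.4, -0.3, -1.2]
grip_width: 0.0852
gripper_force: 0.0
```

Emit:
{"method": "jog_arm", "body": {
  "hand": [0.0854, 0.05, 0.05, 0.05, 0.05],
  "travel": [
    [0, 0, 0],
    [0, 0, 0],
    [0, 0, 0],
    [0, 0, 0],
    [0, 0, 0]
  ],
  "yaw": [0, 0, 0, 0, 0]
}}

```text
time_s: 15.28
position: [0.5472, -0.009, 0.0464]
tool_rot: [[-0.0, 1.0, 0.001], [1.0, 0.0, -0.0], [-0.0, 0.001, -1.0]]
ft_force: [-1.9, 0.4, 5.5]
grip_width: 0.055
gripper_force: 47.2
```

Emit:
{"method": "jog_arm", "body": {
  "hand": [0.05, 0.05, 0.05, 0.05, 0.05],
  "travel": [
    [0, 0, 0],
    [0, 0, 0.01],
    [0, 0, 0.02],
    [0, 0, 0.015],
    [0, 0, 0]
  ],
  "yaw": [0, 0, 0, 0, 0]
}}

```text
time_s: 15.9
position: [0.5475, -0.0091, 0.0915]
tool_rot: [[-0.0, 1.0, 0.002], [1.0, 0.0, -0.001], [-0.001, 0.002, -1.0]]
ft_force: [1.2, -0.4, -3.1]
grip_width: 0.0547
gripper_force: 48.3
```

Emit:
{"method": "jog_arm", "body": {
  "hand": [0.05, 0.05, 0.05, 0.05, 0.05],
  "travel": [
    [0, 0, 0],
    [0, 0, 0],
    [0, 0, 0],
    [0, 0, 0],
    [0, 0, 0]
  ],
  "yaw": [0, 0, 0, 0, 0]
}}

```text
time_s: 16.52
position: [0.547, -0.009, 0.0902]
tool_rot: [[0.0, 1.0, -0.0], [1.0, -0.0, 0.0], [0.0, -0.0, -1.0]]
ft_force: [0.6, -0.3, -3.3]
grip_width: 0.0551
gripper_force: 48.3
```

```bash
python3 - <<'E'
from h import *
for i in range(6):
    s=env.observe();env.get_image("side");print(s["ft_force"].round(2),s["position"].round(4))
E
```

```text
[ 0.64 -0.34 -3.32] [ 0.547  -0.009   0.0902]
[ 0.8   0.82 -3.15] [ 0.547  -0.009   0.0903]
[ 0.61 -0.87 -3.46] [ 0.547  -0.009   0.0903]
[ 0.09 -0.6  -2.7 ] [ 0.547  -0.009   0.0903]
[-0.05 -0.3  -2.88] [ 0.547  -0.009   0.0903]
[-0.05 -0.37 -2.38] [ 0.547  -0.009   0.0903]
```

The right tin reads about 3.0 N, so it's light and the middle one is heaviest. I'll put the right one back and take the middle tin.

Emit:
{"method": "jog_arm", "body": {
  "hand": [0.05, 0.05, 0.05, 0.05, 0.05],
  "travel": [
    [0, 0, -0.02],
    [0, 0, -0.014],
    [0, 0, -0.007],
    [0, 0, -0.003],
    [0, 0, 0]
  ],
  "yaw": [0, 0, 0, 0, 0]
}}

```text
time_s: 17.45
position: [0.5472, -0.009, 0.0467]
tool_rot: [[-0.0, 1.0, 0.001], [1.0, 0.0, -0.0], [-0.0, 0.001, -1.0]]
ft_force: [0.1, -0.7, -3.5]
grip_width: 0.0553
gripper_force: 48.5
```

Emit:
{"method": "jog_arm", "body": {
  "hand": [0.05, 0.065, 0.0854, 0.0854, 0.0854],
  "travel": [
    [0, 0, 0],
    [0, 0, 0],
    [0, 0, 0],
    [0, 0, 0],
    [0, 0, 0]
  ],
  "yaw": [0, 0, 0, 0, 0]
}}

```text
time_s: 18.08
position: [0.547, -0.009, 0.0464]
tool_rot: [[-0.0, 1.0, 0.0], [1.0, 0.0, -0.0], [-0.0, 0.0, -1.0]]
ft_force: [0.5, -0.1, -0.2]
grip_width: 0.0857
gripper_force: 0.0
```

Emit:
{"method": "jog_arm", "body": {
  "hand": [0.0854, 0.0854, 0.0854, 0.0854, 0.0854],
  "travel": [
    [0, 0, 0],
    [0, 0, 0.02],
    [0, 0, 0.03],
    [0, 0, 0.035],
    [0, 0, 0.025]
  ],
  "yaw": [0, 0, 0, 0, 0]
}}

```text
time_s: 18.7
position: [0.5471, -0.009, 0.1578]
tool_rot: [[0.0, 1.0, 0.001], [1.0, -0.0, -0.0], [-0.0, 0.001, -1.0]]
ft_force: [0.4, 0.2, -0.2]
grip_width: 0.0858
gripper_force: 0.0
```

Emit:
{"method": "jog_arm", "body": {
  "hand": [0.0854, 0.0854, 0.0854, 0.0854, 0.0854],
  "travel": [
    [-0.005, 0.037, 0],
    [-0.005, 0.037, 0],
    [-0.005, 0.037, 0],
    [0, 0, 0],
    [0, 0, 0]
  ],
  "yaw": [0, 0, 0, 0, 0]
}}

```text
time_s: 19.32
position: [0.5321, 0.1016, 0.1563]
tool_rot: [[-0.0, 1.0, 0.0], [1.0, 0.0, -0.0], [-0.0, 0.0, -1.0]]
ft_force: [0.9, 0.0, 0.4]
grip_width: 0.0859
gripper_force: 0.0
```

Emit:
{"method": "jog_arm", "body": {
  "hand": [0.0854, 0.0854, 0.0854, 0.0854, 0.0854],
  "travel": [
    [0, 0, 0],
    [0, 0, 0],
    [0, 0, 0],
    [0, 0, 0],
    [0, 0, 0]
  ],
  "yaw": [0, 0, 0, 0, 0]
}}

```text
time_s: 19.95
position: [0.532, 0.102, 0.1563]
tool_rot: [[0.0, 1.0, 0.0], [1.0, -0.0, -0.0], [-0.0, 0.0, -1.0]]
ft_force: [-0.4, -0.1, 0.1]
grip_width: 0.0849
gripper_force: 0.0
```

```bash
python3 lid.py w4.png
```

```text
circ 273 331 36 ell [270. 329.] [41. 76.] [ 5.449e-01 -5.000e-04  7.500e-02]
circ 255 200 46 ell [255. 202.] [75. 92.] [0.5327 0.1072 0.075 ]
circ 418 144 96 ell [412. 142.] [101. 165.] [0.6375 0.1494 0.075 ]
circ 238 28 52 ell [238.  17.] [ 91. 123.] [0.5226 0.2239 0.075 ]
[0.532  0.102  0.1563] [-0.36 -0.05  0.1 ] 19.95
```

View pics/w4.png

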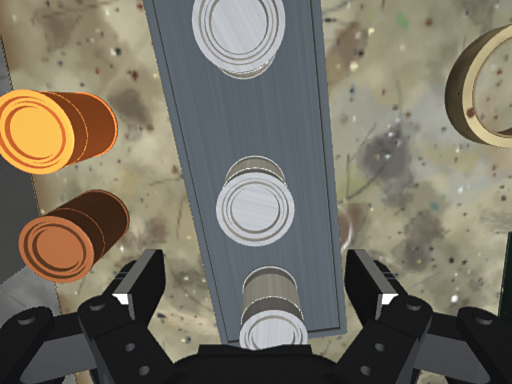

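All three tins are in place, with the middle lid under the gripper at (255,209). I'll grasp it and lift it 15 cm.

Emit:
{"method": "jog_arm", "body": {
  "hand": [0.0854, 0.0854, 0.0854, 0.0854, 0.0854],
  "travel": [
    [0, 0, -0.02],
    [0, 0, -0.03],
    [0, 0, -0.03],
    [0, 0, -0.025],
    [0, 0, -0.006]
  ],
  "yaw": [0, 0, 0, 0, 0]
}}

```text
time_s: 20.62
position: [0.5314, 0.102, 0.0442]
tool_rot: [[-0.0, 1.0, -0.003], [1.0, 0.0, 0.0], [0.0, -0.003, -1.0]]
ft_force: [0.6, 0.4, 0.3]
grip_width: 0.0855
gripper_force: 0.0
```

Emit:
{"method": "jog_arm", "body": {
  "hand": [0.0854, 0.05, 0.05, 0.05, 0.05],
  "travel": [
    [0, 0, 0],
    [0, 0, 0],
    [0, 0, 0],
    [0, 0, 0],
    [0, 0, 0]
  ],
  "yaw": [0, 0, 0, 0, 0]
}}

```text
time_s: 21.25
position: [0.5322, 0.102, 0.0464]
tool_rot: [[-0.0, 1.0, 0.001], [1.0, 0.0, -0.0], [-0.0, 0.001, -1.0]]
ft_force: [-1.7, -0.7, 4.5]
grip_width: 0.0553
gripper_force: 47.4
```

Emit:
{"method": "jog_arm", "body": {
  "hand": [0.05, 0.05, 0.05, 0.05, 0.05],
  "travel": [
    [0, 0, 0],
    [0, 0, 0.02],
    [0, 0, 0.03],
    [0, 0, 0.03],
    [0, 0, 0.03]
  ],
  "yaw": [0, 0, 0, 0, 0]
}}

```text
time_s: 21.88
position: [0.5314, 0.102, 0.156]
tool_rot: [[-0.0, 1.0, -0.001], [1.0, 0.0, 0.0], [0.0, -0.001, -1.0]]
ft_force: [0.0, 0.1, -6.0]
grip_width: 0.0555
gripper_force: 49.5
```

Emit:
{"method": "jog_arm", "body": {
  "hand": [0.05, 0.05, 0.05, 0.05, 0.05],
  "travel": [
    [0, 0, 0.025],
    [0, 0, 0.015],
    [0, 0, 0],
    [0, 0, 0],
    [0, 0, 0]
  ],
  "yaw": [0, 0, 0, 0, 0]
}}

```text
time_s: 22.5
position: [0.5316, 0.102, 0.1944]
tool_rot: [[0.0, 1.0, -0.002], [1.0, -0.0, 0.0], [0.0, -0.002, -1.0]]
ft_force: [-0.1, -1.0, -5.6]
grip_width: 0.0549
gripper_force: 49.7
```

Emit:
{"method": "jog_arm", "body": {
  "hand": [0.05, 0.05, 0.05, 0.05, 0.05],
  "travel": [
    [0, 0, 0],
    [0, 0, 0],
    [0, 0, 0],
    [0, 0, 0],
    [0, 0, 0]
  ],
  "yaw": [0, 0, 0, 0, 0]
}}

```text
time_s: 23.12
position: [0.532, 0.102, 0.1953]
tool_rot: [[-0.0, 1.0, 0.0], [1.0, 0.0, -0.0], [-0.0, 0.0, -1.0]]
ft_force: [-0.7, -0.8, -5.7]
grip_width: 0.0553
gripper_force: 49.7
```

```bash
python3 - <<'E'
from h import *
s=env.observe();print(s["position"],s["ft_force"],s["gripper_force"],s["time_s"])
im=env.get_image("scene");im2=env.get_image("side")
a=cv2.resize(im[110:260,150:350],(800,600))[:,:,::-1]
b=cv2.resize(im2[60:260,160:360],(600,600))[:,:,::-1]
cv2.imwrite("pics/end.png",cv2.resize(np.hstack([a,b]),(800,343)))
E
```

```text
[0.53197216 0.10200477 0.19534594] [-0.67058778 -0.78451783 -5.6523732 ] 49.70709443092346 23.125
```

View pics/end.png

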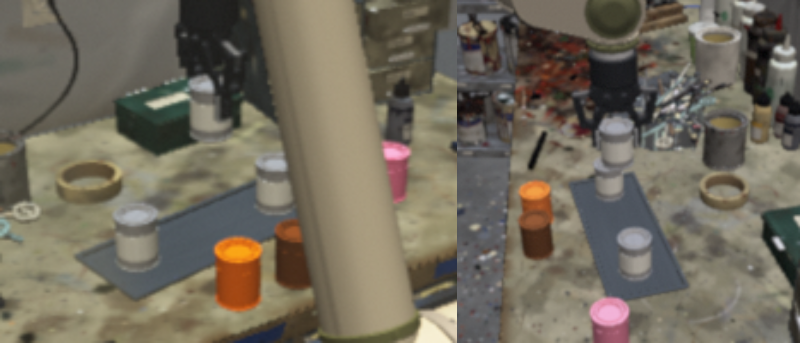

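The heavy middle tin is held upright, about 150 mm up, at (210,110) in the left half of the composite. The other two stand on the tray at (137,235) and (274,183). Handing in.

```bash
python3 -c "from rig import env;print(env.close_job())"
```

```text
the job is handed in; nothing more can be done
None
```

I hefted the tins left to right at about 2.3, 5.8 and 3.0 N, and handed the job in at about 23 s with the heaviest, the middle one, held upright and still about 15 cm above the tray; the last picture showed the other two standing in place, but the hand-in gave no verdict.

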